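# Twist-lock the green lid onto the green dowel pot

### The arm

A 6-joint arm with a two-finger parallel gripper is mounted at the origin on the work surface. World frame = base frame: x ahead of the robot, y to its left, z up, the work surface at z = 0. Lengths are in m, angles in degrees, forces in N, time in s.
With the tool pointing down it reaches from about 0.375 to 0.9 m from the base axis. Payload 3.1 kg.
Tool frame: the origin (TCP) lies midway between the tips of the shut fingers; the grasp point (between the pads) lies bot.hold_point_z behind it (bot.hold_point_z is the distance from the TCP to the grasp point, in m); z points along the fingers, y is the direction in which the jaws open and shut (so a half turn about z gives the same grasp; the last joint's range is limited). The gripper opens to 87 mm and grips with 3 to 60 N. Pads are 19 mm wide; open, the fingers measure 117 mm over their backs; the gripper's body (75 mm by 190 mm) begins 51 mm behind the grasp point.
Start: joints at [-80.071, 30.224, 82.088, -0, 67.689, -10.227], TCP at [0.215, -0.587, 0.19] pointing down, gripper open.
Joint ranges: [-176.69, 176.69], [-43.24, 126.21], [12.49, 139.97], [-82, 262], [0, 151.66], [-163.58, 163.58]. Speed limits (degrees/s): [159.86, 159.86, 180, 180, 180, 180].

### API

Orientations are given as a 3x3 rotation matrix whose columns are the frame's x, y, z axes.
In Python, from rig import bot, vision, order gives the robot as it stands. The module is installed in compiled form; this text tells all that it offers.
- The arm moves only by the tool move_arm, never from a script. Its argument "moves" is a list of rows, each an object of numbers: "hand": the finger opening in mm, from 0 to 87; "x", "y", "z": the shift along the tool's x, y, z in units of 25 mm (1.0 is 25 mm); "wx", "wy", "wz": the turn, a rotation vector about the tool's x, y, z in degrees. In form: [{"hand": .., "x": .., "y": .., "z": .., "wx": .., "wy": .., "wz": ..}, ...]. A call has 1 to 20 rows; each row shifts and turns the commanded pose from where the row before left it, along the tool's axes as they then stand; what a row does not reach is not made up. A row lasts 1/10 s, in which the tool goes at most 50 mm and 8.59 degrees, less where a joint would pass 70% of its speed; a pose out of reach is approached as far as the arm can. A call is refused whole if a number of a shift passes 1 or a number of a turn 8.59, either way. A call with a gripper value outside its range is refused whole. The fingers move at their own pace and stop on an object; the grip force is fixed at half the most. Time passes only in rows, so rows that do not move let the fingers close. It gives the time, the measured TCP pose, the force and the opening at its end, in the units of the state.
- bot.read_state(): the state, without advancing time (a new reading comes with each control period).
- vision.capture(name): name is "scene" or "top" or "wrist"; returns a dict with "image" (480x640x3 uint8, red, green, blue), "z_map" (480x640 float32, m along the optical axis (not along the pixel's ray), 0 where there is no reading), "fx", "fy", "cx", "cy" (pixels), "pose" (4x4, takes a point from camera to world coordinates); the wrist camera has in their place "hand_eye" (4x4, takes a point from camera to tool coordinates, whose origin is the TCP and whose axes are the flange's). Camera axes: x right, y down, z forward; pixel columns grow to the right and rows downward; lengths in m; the calibration is good to about 2 mm. A picture is of the moment at which its call begins: read the wrist's pose just before it.
- order.hand_in(): hands the job in, once; it reports no verdict.
The state is a dict: "time_s": time; "joint_positions": joint angles; "qvel": joint speeds; "tau": joint torques, N m; "position": TCP position; "tcp_rot": TCP orientation; "force": force on the tool from outside, world axes, zero at the start; "moment": the same for the moment, N m; "opening": opening from 0.0 (shut) to 1.0 (fully open).
Only numpy, scipy, OpenCV 4.12 (cv2) and the standard library are available. Lean on these libraries where they do the work, as an engineer would, in place of code of your own. Each camera call takes 0.05 s, during which the arm holds its last target.

### The job

Close the open green dowel pot with the green lid: set the lid's two lugs into the two slots of the pot's rim, press it down against the sprung packing disc and twist it a quarter turn clockwise (seen from above), so that the lugs lock under the rim, then let go. Leave the yellow and the red lid where they are.

Things in the scene. Friction and masses are not known exactly. Their poses are not given: they have to be found in the camera images.
- green_lid_grip (a point): Centre of the green lid's birch grip bar (70 long in x, 20 wide in y, 46 mm high), 53 mm above the lid's underside; z up. Below the bar: disc 84 mm across, 8 thick; neck 52 mm across, 22 high; at its foot, flush with the underside, two white lugs along +x and -x (parallel to the bar), 18 wide, 8 thick, tips 50 mm from the axis; 14 mm gap from lugs to disc. Loose, 0.12 kg, stands upright.
- pot: Fixed green pot, 132 mm across, on a 150 mm square birch base. Origin: its axis, at table height; z up. White rim: top at 74 mm, 8 thick, 66 mm opening, two slots 36 wide along +x and -x to 58 mm from the axis. Grey sprung disc 10 mm below the rim's top (2 to 6 N). Lugs in slots, bar centre at 105 (fully down) to 110 mm: the lid turns, clockwise only, stop past 100 deg. Let go, locked: 111 mm; unlocked: 117.
- yellow_lid_grip (a point): Centre of the birch grip bar of the yellow lid: same shape, size and axes as the green lid, standing on the table. It belongs to another pot and is to be left alone.
- red_lid_grip (a point): Centre of the birch grip bar of the red lid: same shape, size and axes as the green lid, standing on the table. It belongs to another pot and is to be left alone.
Not all that is in view belongs to the job. Leave any purple look-alike of the pot alone.

How it is judged (in metres and radians):
At the end, for the whole second after the job is handed in: The green lid is locked on the green pot: its axis within 15 mm of the pot's, upright within 8 degrees, lugs below the rim (bar centre 98 to 114.5 mm above the pot's origin), turned at least 60 degrees away from the slots; the yellow and red lids are within 30 mm of where they started (horizontal distance between green_lid_grip and pot below 0.015 m and z of green_lid_grip in the frame of pot between 0.098 and 0.1145 m and angle between the x axis of green_lid_grip and the x axis of pot, either way round above 1.05 rad and angle between green_lid_grip's own z axis and vertical below 0.14 rad and not (distance of yellow_lid_grip from where it was at the start of the episode above 0.03 m) and not (distance of red_lid_grip from where it was at the start of the episode above 0.03 m)); the robot touches nothing.
It fails at once if the yellow or the red lid is moved by more than 30 mm (distance of any of yellow_lid_grip, red_lid_grip from where it was at the start of the episode above 0.03 m).
It also fails if it takes over 42 s, if anything falls off the work surface, if the arm or the gripper's body presses on something with over 40 N, if the wrist force passes 120 N, or if a joint passes its speed limit or range.

## Working session

There is one attempt and no reset: what is moved stays moved. The work goes in short steps, Python scripts to look and compute and a tool call to move; the robot and the scene stay as the last step left them, time stands still between calls to the robot, and variables do not carry over. Pictures are saved under pics/ and viewed, and the job is handed in when it is done.

Besides the shell and the picture viewer there is one more tool, called after "Call:" as name([rows], argument=value, ...), one row to a line, values as JSON. move_arm: Moves the arm, as the interface text tells. Its arguments: {"type":"object","properties":{"moves":{"type":"array"}},"required":["moves"]}

```bash
mkdir -p pics; python3 - <<'E'
from rig import bot, vision
import cv2,numpy as np
s=bot.read_state(); print(s); print(bot.hold_point_z)
for n in("scene","top"):
    c=vision.capture(n); cv2.imwrite(f"pics/{n}0.png",c["image"][:,:,::-1]); print(n,c["fx"],c["cx"],c["cy"],c["pose"].round(3).tolist()); np.savez(f"{n}0.npz",**c)
E
```

```text
{'time_s': 0.0, 'joint_positions': array([-8.00733960e+01,  3.02769296e+01,  8.21567354e+01, -4.11654319e-04,
        6.76890666e+01, -1.02280555e+01]), 'qvel': array([ 0.02789584, -0.00539512,  0.07686607, -0.06845039, -0.05690086,
        0.02028319]), 'tau': array([-6.10675725e-04, -4.40043318e+01, -1.76591170e+01,  6.31235749e-02,
        5.82262699e-02, -1.49831048e-04]), 'position': array([ 0.21522415, -0.58591806,  0.18889161]), 'tcp_rot': array([[ 9.38765106e-01,  3.44557594e-01, -3.75811219e-04],
       [ 3.44557596e-01, -9.38762811e-01,  2.10885567e-03],
       [ 3.73824641e-04, -2.10920873e-03, -9.99997706e-01]]), 'force': array([-0.24748512,  0.13040638, -0.43915265]), 'moment': array([ 0.05682355, -0.03188843, -0.03396815]), 'opening': 1.0009179660436063}
0.0187
scene 596.1156861747897 318.77660926228197 242.1901214938793 [[-0.268, 0.516, -0.814, 1.399], [0.963, 0.13, -0.235, 0.243], [-0.015, -0.847, -0.532, 0.687], [0.0, 0.0, 0.0, 1.0]]
top 498.17390305644426 325.3389101438861 238.86674021022654 [[-0.009, -0.997, 0.077, 0.403], [-1.0, 0.009, -0.009, -0.007], [0.008, -0.077, -0.997, 0.982], [0.0, 0.0, 0.0, 1.0]]
```

View pics/scene0.png

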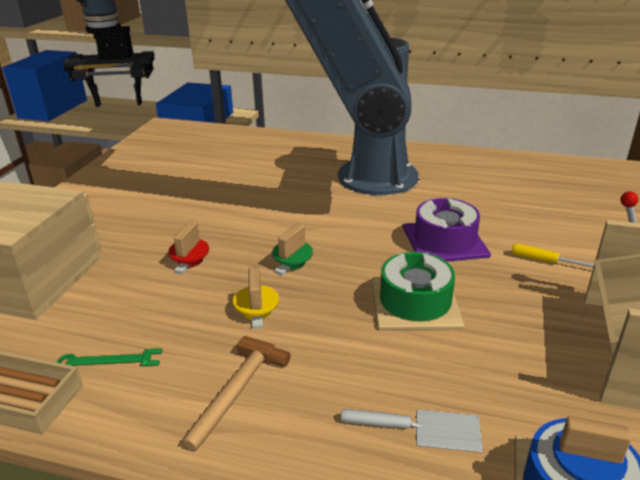

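View pics/top0.png

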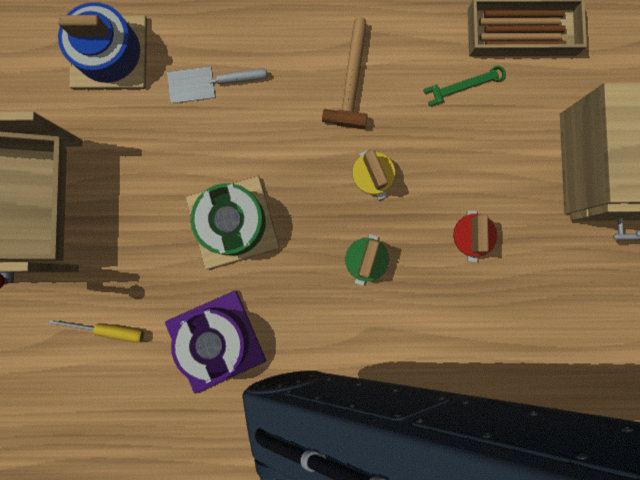

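Candidates:
- **Lids:** green at top (367,259), yellow (374,173), red (475,235), and the blue closed pot's lid (93,35).
- **Pots:** open green at top (228,218), purple look-alike (209,345).

By the description I choose the green lid at (367,259) and the green pot at (228,218).

```bash
cat > h.py <<'E'
import numpy as np,cv2
def world(c,T=None):
    T=c["pose"] if T is None else T
    z=c["z_map"];v,u=np.mgrid[:480,:640]
    P=np.stack([(u-c["cx"])/c["fx"]*z,(v-c["cy"])/c["fy"]*z,z],-1)
    return P@T[:3,:3].T+T[:3,3]
def ray(c,uv,h,T=None):
    T=c["pose"] if T is None else T
    uv=np.asarray(uv,float).reshape(-1,2)
    d=np.c_[(uv[:,0]-c["cx"])/c["fx"],(uv[:,1]-c["cy"])/c["fy"],np.ones(len(uv))]@T[:3,:3].T
    return T[:3,3]+d*((h-T[2,3])/d[:,2])[:,None]
E
python3 - <<'E'
from h import *
c=dict(np.load("top0.npz")); W=world(c); im=c["image"]; hsv=cv2.cvtColor(im,cv2.COLOR_RGB2HSV)
cv2.imwrite("pics/crop0.png",cv2.resize(im[160:300,170:510,::-1],None,fx=2.3,fy=2.3,interpolation=cv2.INTER_CUBIC))
def box(u0,u1,v0,v1):
    m=np.zeros((480,640),bool);m[v0:v1,u0:u1]=1;return m
print("table z",np.median(W[280:300,300:340,2]))
for n,b in(("green",box(335,400,225,295)),("yellow",box(345,405,140,207)),("red",box(445,505,205,268))):
    m=b&(W[...,2]>0.066)&(c["z_map"]>0); v,u=np.nonzero(m)
    P=ray(c,np.c_[u,v],0.076)[:,:2].astype(np.float32)
    r=cv2.minAreaRect(P); bp=cv2.boxPoints(r); e=[bp[1]-bp[0],bp[2]-bp[1]]; l=max(e,key=np.linalg.norm)
    print(n,"bar z",np.median(W[m][:,2]),"c",r[0],"size",r[1],"ang",np.degrees(np.arctan2(l[1],l[0]))%180)
    # disc
    hue=hsv[...,0];S=hsv[...,1]
    rng={"green":(55,90),"yellow":(22,34),"red":(0,5)}[n]
    m=b&(hue>=rng[0])&(hue<=rng[1])&(S>150)&(W[...,2]>.02)&(W[...,2]<.04)
    k=cv2.convexHull(np.argwhere(m)[:,::-1].astype(np.int32))[:,0]
    (p,rr)=cv2.minEnclosingCircle(ray(c,k,0.03)[:,:2].astype(np.float32)); print("  disc",p,rr,np.median(W[m][:,2]))
for n,b in(("pot",box(175,285,165,280)),("purple",box(150,270,285,395))):
    w=b&(hsv[...,1]<45)&(hsv[...,2]>120)&(abs(W[...,2]-.074)<.006)
    k=cv2.convexHull(np.argwhere(w)[:,::-1].astype(np.int32))[:,0]
    Q=ray(c,k,.074)[:,:2].astype(np.float32)
    # algebraic circle fit
    A=np.c_[2*Q,np.ones(len(Q))];s=np.linalg.lstsq(A,(Q**2).sum(1),rcond=None)[0]
    print(n,"rim hull fit",s[:2],np.sqrt(s[2]+s[:2]@s[:2]),cv2.minEnclosingCircle(Q))
    m=(b&(W[...,2]>.066)&(W[...,2]<.085));k=cv2.convexHull(np.argwhere(m)[:,::-1].astype(np.int32))[:,0]
    print("  outer",cv2.minEnclosingCircle(ray(c,k,.074)[:,:2].astype(np.float32)))
    v,u=np.nonzero(w);P=ray(c,np.c_[u,v],.074)[:,:2]-s[:2]
    r=np.hypot(*P.T);a=np.arctan2(P[:,1],P[:,0]);q=(r>.038)&(r<.054)
    h=np.histogram(np.degrees(a[q]),72,(-180,180))[0];print("  ",h)
    z=np.mean(np.exp(2j*a[q])); print("  slot dir",(np.degrees(np.angle(-z))/2)%180,abs(z))
E
```

```text
table z 2.9996698970524704e-05
green bar z 0.07551685367331562 c (0.43768420815467834, -0.09394287317991257) size (0.020364029332995415, 0.06972692906856537) ang 162.35016
  disc (0.4368063807487488, -0.09292290359735489) 0.03896672651171684 0.02989922652019772
yellow bar z 0.07555555560088939 c (0.6044820547103882, -0.10925482213497162) size (0.07033946365118027, 0.021159742027521133) ang 22.404484
  disc (0.6047394275665283, -0.10978366434574127) 0.04200780764222145 0.03010373722852594
red bar z 0.07574144996696697 c (0.4821430444717407, -0.3018234670162201) size (0.02201954275369644, 0.06837160140275955) ang 178.12303
  disc (0.48135998845100403, -0.3030977249145508) 0.04192568361759186 0.030097940085584862
pot rim hull fit [0.51348293 0.16747524] 0.059123685421757013 ((0.5123897194862366, 0.1674453169107437), 0.06431639194488525)
  outer ((0.5131497979164124, 0.1660422831773758), 0.06617012619972229)
   [ 0  0  0  0  0  0  0  6 14 20 20 18 21 19 18 21 20 17 18 20 19 18 19 20
 19 19 17 19 20 19 19 18 19 18  9  0  0  0  0  0  0  0  0  7 16 18 18 19
 19 19 18 19 17 16 23 17 20 19 18 20 18 19 21 18 19 19 19 19 20 19  7  2]
  slot dir 15.905843394831946 0.31135473740958947
purple rim hull fit [0.28212239 0.1991875 ] 0.05932016948315075 ((0.2815389335155487, 0.20097948610782623), 0.06306193768978119)
  outer ((0.2837912440299988, 0.1978200525045395), 0.0664147436618805)
   [ 7  0  0  0  0  0  0  0  0 13 20 20 19 21 20 21 19 22 19 20 20 19 21 21
 20 19 22 19 19 22 19 20 20 18 20 14  5  0  0  0  0  0  0  0  1 14 20 20
 19 20 20 22 18 23 18 20 20 20 20 21 20 20 22 19 21 21 19 20 22 20 20 16]
  slot dir 23.521201808126303 0.3116340258235528
```

```bash
python3 - <<'E'
from h import *
c=dict(np.load("scene0.npz")); W=world(c); im=c["image"]; hsv=cv2.cvtColor(im,cv2.COLOR_RGB2HSV)
def box(u0,u1,v0,v1):
    m=np.zeros((480,640),bool);m[v0:v1,u0:u1]=1;return m
b=box(365,470,240,300); w=b&(hsv[...,1]<60)&(hsv[...,2]>100)&(abs(W[...,2]-.074)<.006)
k=cv2.convexHull(np.argwhere(w)[:,::-1].astype(np.int32))[:,0]; Q=ray(c,k,.074)[:,:2]
A=np.c_[2*Q,np.ones(len(Q))];s=np.linalg.lstsq(A,(Q**2).sum(1),rcond=None)[0];print("pot",s[:2],np.sqrt(s[2]+s[:2]@s[:2]))
for n,b in(("green",box(265,320,218,275)),("yellow",box(225,285,260,330)),("red",box(160,215,215,275))):
    m=b&(W[...,2]>.035)&(W[...,2]<.09); P=W[m]; print(n,P[:,:2].min(0),P[:,:2].max(0),P[:,2].max())
    t=m&(W[...,2]>.071); print("  top mean",W[t].mean(0))
E
```

```text
pot [0.51191212 0.16908471] 0.05933221225881651
green [ 0.40024226 -0.11175232] [ 0.47400234 -0.07286835] 0.07734279857904125
  top mean [ 0.44017936 -0.09175405  0.07443522]
yellow [ 0.57182501 -0.12780716] [ 0.64218325 -0.08609846] 0.07757125602794568
  top mean [ 0.60825412 -0.10662567  0.07454648]
red [ 0.44791935 -0.3142355 ] [ 0.52094123 -0.28988152] 0.07825456216003535
  top mean [ 0.48462859 -0.30007658  0.07445051]
```

```bash
sleep 1
```

```text
(no output)
```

View pics/crop0.png

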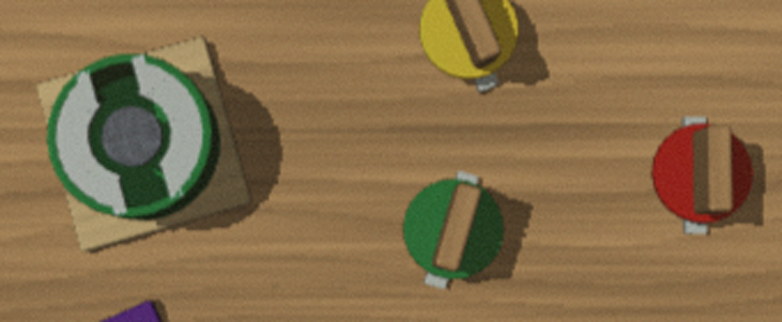

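```bash
cat >> h.py <<'E'
def plan(p,yaw):
    from rig import bot
    s=bot.read_state();R=s["tcp_rot"]; y0=np.degrees(np.arctan2(R[1,0],R[0,0]))
    d=R.T@(np.array(p)-s["position"])
    # upright target with yaw
    a=np.radians(yaw);x=np.array([np.cos(a),np.sin(a),0]);z=np.array([0,0,-1.]);T=np.c_[x,np.cross(z,x),z]
    rv=cv2.Rodrigues(R.T@T)[0].ravel()
    print("t",s["time_s"],"pos",s["position"].round(4),"yaw",round(y0,2),"q",s["joint_positions"].round(1),"F",s["force"].round(1),"open mm",round(s["opening"]*87,1))
    print("shift units (tool)",(d/.025).round(3),"turn rotvec deg",np.degrees(rv).round(2))
    print("  shift units in target frame",(T.T@(np.array(p)-s["position"])/.025).round(3))
E
python3 -c "
from h import *;plan([.4375,-.0935,.17],162.35)"
```

```text
t 0.1 pos [ 0.2153 -0.586   0.189 ] yaw 20.16 q [-80.1  30.3  82.1   0.   67.7 -10.2] F [-0.5 -1.1  0. ] open mm 87.0
shift units (tool) [ 15.133 -15.429   0.794] turn rotvec deg [-2.0000e-02 -1.5000e-01 -1.4219e+02]
  shift units in target frame [-2.498 21.468  0.759]
```

The crop shows the green lid with its bar upright and white lugs at its upper right and lower left. The pot's slots run roughly up and down. Both match the choice. I move above the lid and turn.

Call:
move_arm([
  {"x": 0.76,"y": -0.77,"z": 0.04,"hand": 60},
  {"x": 0.76,"y": -0.77,"z": 0.04,"hand": 60},
  {"x": 0.76,"y": -0.77,"z": 0.04,"hand": 60},
  {"x": 0.76,"y": -0.77,"z": 0.04,"hand": 60},
  {"x": 0.76,"y": -0.77,"z": 0.04,"hand": 60},
  {"x": 0.76,"y": -0.77,"z": 0.04,"hand": 60},
  {"x": 0.76,"y": -0.77,"z": 0.04,"hand": 60},
  {"x": 0.76,"y": -0.77,"z": 0.04,"hand": 60},
  {"x": 0.76,"y": -0.77,"z": 0.04,"hand": 60},
  {"x": 0.76,"y": -0.77,"z": 0.04,"hand": 60},
  {"x": 0.76,"y": -0.77,"z": 0.04,"hand": 60},
  {"x": 0.76,"y": -0.77,"z": 0.04,"hand": 60},
  {"x": 0.76,"y": -0.77,"z": 0.04,"hand": 60},
  {"x": 0.76,"y": -0.77,"z": 0.04,"hand": 60},
  {"x": 0.76,"y": -0.77,"z": 0.04,"hand": 60},
  {"x": 0.76,"y": -0.77,"z": 0.04,"hand": 60},
  {"x": 0.76,"y": -0.77,"z": 0.04,"hand": 60},
  {"x": 0.76,"y": -0.77,"z": 0.04,"hand": 60},
  {"x": 0.76,"y": -0.77,"z": 0.04,"hand": 60},
  {"x": 0.76,"y": -0.77,"z": 0.04,"hand": 60},
])

```text
schema error: expected keys hand, x, y, z, wx, wy, wz
```

Call:
move_arm([
  {"wz": -8.37,"hand": 60},
  {"wz": -8.37,"hand": 60},
  {"wz": -8.37,"hand": 60},
  {"wz": -8.37,"hand": 60},
  {"wz": -8.37,"hand": 60},
  {"wz": -8.37,"hand": 60},
  {"wz": -8.37,"hand": 60},
  {"wz": -8.37,"hand": 60},
  {"wz": -8.37,"hand": 60},
  {"wz": -8.37,"hand": 60},
  {"wz": -8.37,"hand": 60},
  {"wz": -8.37,"hand": 60},
  {"wz": -8.37,"hand": 60},
  {"wz": -8.37,"hand": 60},
  {"wz": -8.37,"hand": 60},
  {"wz": -8.37,"hand": 60},
  {"wz": -8.37,"hand": 60},
  {"hand": 60},
  {"hand": 60},
])

```text
schema error: expected keys hand, x, y, z, wx, wy, wz
```

```bash
python3 - <<'E'
from h import *
from rig import bot,vision
plan([.4375,-.0935,.17],162.35)
s=bot.read_state(); c=vision.capture("wrist"); T=np.eye(4);T[:3,:3]=s["tcp_rot"];T[:3,3]=s["position"];T=T@c["hand_eye"]
cv2.imwrite("pics/w1.png",c["image"][:,:,::-1]); W=world(c,T)
m=(W[...,2]>.068)&(W[...,2]<.085)&(np.hypot(W[...,0]-.4375,W[...,1]+.0935)<.06)
v,u=np.nonzero(m);P=ray(c,np.c_[u,v],.076,T)[:,:2].astype(np.float32)
r=cv2.minAreaRect(P);bp=cv2.boxPoints(r);l=max([bp[1]-bp[0],bp[2]-bp[1]],key=np.linalg.norm)
print(np.median(W[m][:,2]),r,np.degrees(np.arctan2(l[1],l[0]))%180)
E
```

```text
t 0.1 pos [ 0.2153 -0.586   0.189 ] yaw 20.16 q [-80.1  30.3  82.1   0.   67.7 -10.2] F [-0.5 -1.1  0. ] open mm 87.0
shift units (tool) [ 15.133 -15.429   0.794] turn rotvec deg [-2.0000e-02 -1.5000e-01 -1.4219e+02]
  shift units in target frame [-2.498 21.468  0.759]
nan ((0.0, 0.0), (0.0, 0.0), 0.0) 0.0
  return _methods._mean(a, axis=axis, dtype=dtype,
  ret = ret.dtype.type(ret / rcount)
```

All keys are needed in every row.

Call:
move_arm([
  {"hand": 60,"x": 0.76,"y": -0.77,"z": 0.04,"wx": 0,"wy": 0,"wz": 0},
  {"hand": 60,"x": 0.76,"y": -0.77,"z": 0.04,"wx": 0,"wy": 0,"wz": 0},
  {"hand": 60,"x": 0.76,"y": -0.77,"z": 0.04,"wx": 0,"wy": 0,"wz": 0},
  {"hand": 60,"x": 0.76,"y": -0.77,"z": 0.04,"wx": 0,"wy": 0,"wz": 0},
  {"hand": 60,"x": 0.76,"y": -0.77,"z": 0.04,"wx": 0,"wy": 0,"wz": 0},
  {"hand": 60,"x": 0.76,"y": -0.77,"z": 0.04,"wx": 0,"wy": 0,"wz": 0},
  {"hand": 60,"x": 0.76,"y": -0.77,"z": 0.04,"wx": 0,"wy": 0,"wz": 0},
  {"hand": 60,"x": 0.76,"y": -0.77,"z": 0.04,"wx": 0,"wy": 0,"wz": 0},
  {"hand": 60,"x": 0.76,"y": -0.77,"z": 0.04,"wx": 0,"wy": 0,"wz": 0},
  {"hand": 60,"x": 0.76,"y": -0.77,"z": 0.04,"wx": 0,"wy": 0,"wz": 0},
  {"hand": 60,"x": 0.76,"y": -0.77,"z": 0.04,"wx": 0,"wy": 0,"wz": 0},
  {"hand": 60,"x": 0.76,"y": -0.77,"z": 0.04,"wx": 0,"wy": 0,"wz": 0},
  {"hand": 60,"x": 0.76,"y": -0.77,"z": 0.04,"wx": 0,"wy": 0,"wz": 0},
  {"hand": 60,"x": 0.76,"y": -0.77,"z": 0.04,"wx": 0,"wy": 0,"wz": 0},
  {"hand": 60,"x": 0.76,"y": -0.77,"z": 0.04,"wx": 0,"wy": 0,"wz": 0},
  {"hand": 60,"x": 0.76,"y": -0.77,"z": 0.04,"wx": 0,"wy": 0,"wz": 0},
  {"hand": 60,"x": 0.76,"y": -0.77,"z": 0.04,"wx": 0,"wy": 0,"wz": 0},
  {"hand": 60,"x": 0.76,"y": -0.77,"z": 0.04,"wx": 0,"wy": 0,"wz": 0},
  {"hand": 60,"x": 0.76,"y": -0.77,"z": 0.04,"wx": 0,"wy": 0,"wz": 0},
  {"hand": 60,"x": 0.69,"y": -0.8,"z": 0.04,"wx": 0,"wy": 0,"wz": 0},
])

```text
time_s: 2.15
position: [0.438, -0.0932, 0.1698]
tcp_rot: [[0.939, 0.345, 0.0], [0.345, -0.939, -0.0], [0.0, 0.0, -1.0]]
force: [0.3, -0.4, -0.1]
opening: 0.687
```

Call:
move_arm([
  {"hand": 60,"x": 0,"y": 0,"z": 0,"wx": 0,"wy": 0,"wz": -8.37},
  {"hand": 60,"x": 0,"y": 0,"z": 0,"wx": 0,"wy": 0,"wz": -8.37},
  {"hand": 60,"x": 0,"y": 0,"z": 0,"wx": 0,"wy": 0,"wz": -8.37},
  {"hand": 60,"x": 0,"y": 0,"z": 0,"wx": 0,"wy": 0,"wz": -8.37},
  {"hand": 60,"x": 0,"y": 0,"z": 0,"wx": 0,"wy": 0,"wz": -8.37},
  {"hand": 60,"x": 0,"y": 0,"z": 0,"wx": 0,"wy": 0,"wz": -8.37},
  {"hand": 60,"x": 0,"y": 0,"z": 0,"wx": 0,"wy": 0,"wz": -8.37},
  {"hand": 60,"x": 0,"y": 0,"z": 0,"wx": 0,"wy": 0,"wz": -8.37},
  {"hand": 60,"x": 0,"y": 0,"z": 0,"wx": 0,"wy": 0,"wz": -8.37},
  {"hand": 60,"x": 0,"y": 0,"z": 0,"wx": 0,"wy": 0,"wz": -8.37},
  {"hand": 60,"x": 0,"y": 0,"z": 0,"wx": 0,"wy": 0,"wz": -8.37},
  {"hand": 60,"x": 0,"y": 0,"z": 0,"wx": 0,"wy": 0,"wz": -8.37},
  {"hand": 60,"x": 0,"y": 0,"z": 0,"wx": 0,"wy": 0,"wz": -8.37},
  {"hand": 60,"x": 0,"y": 0,"z": 0,"wx": 0,"wy": 0,"wz": -8.37},
  {"hand": 60,"x": 0,"y": 0,"z": 0,"wx": 0,"wy": 0,"wz": -8.37},
  {"hand": 60,"x": 0,"y": 0,"z": 0,"wx": 0,"wy": 0,"wz": -8.37},
  {"hand": 60,"x": 0,"y": 0,"z": 0,"wx": 0,"wy": 0,"wz": -8.37},
  {"hand": 60,"x": 0,"y": 0,"z": 0,"wx": 0,"wy": 0,"wz": 0},
  {"hand": 60,"x": 0,"y": 0,"z": 0,"wx": 0,"wy": 0,"wz": 0},
])

```text
time_s: 4.05
position: [0.4374, -0.0941, 0.1698]
tcp_rot: [[-0.952, 0.305, -0.0], [0.305, 0.952, 0.0], [0.0, 0.0, -1.0]]
force: [-0.2, -0.4, 0.5]
opening: 0.688
```

```bash
cat > w.py <<'E'
from h import *
from rig import bot,vision
import sys
def go(name,ctr,h):
    s=bot.read_state(); c=vision.capture("wrist"); T=np.eye(4);T[:3,:3]=s["tcp_rot"];T[:3,3]=s["position"];T=T@c["hand_eye"]
    cv2.imwrite(f"pics/{name}.png",c["image"][:,:,::-1]); W=world(c,T)
    m=(abs(W[...,2]-h)<.008)&(c["z_map"]>0)&(np.hypot(W[...,0]-ctr[0],W[...,1]-ctr[1])<.06)
    v,u=np.nonzero(m);print("n",len(v))
    P=ray(c,np.c_[u,v],h,T)[:,:2].astype(np.float32)
    r=cv2.minAreaRect(P);bp=cv2.boxPoints(r);l=max([bp[1]-bp[0],bp[2]-bp[1]],key=np.linalg.norm)
    print(np.median(W[m][:,2]),r,np.degrees(np.arctan2(l[1],l[0]))%180)
    return c,T,W
E
python3 - <<'E'
from w import *
plan([.4375,-.0935,.17],162.35)
go("w1",(.4375,-.0935),.076)
E
```

```text
t 4.05 pos [ 0.4374 -0.0941  0.1698] yaw 162.27 q [-26.5  18.4 107.9   0.   53.7 -98.8] F [-0.2 -0.4  0.5] open mm 59.8
shift units (tool) [ 0.005  0.026 -0.009] turn rotvec deg [ 0.01 -0.02 -0.08]
  shift units in target frame [ 0.005  0.026 -0.009]
n 2535
0.0746735662748827 ((0.43493056297302246, -0.09255404025316238), (0.01916155405342579, 0.06840407103300095), 72.7320556640625) 162.73206
```

View pics/w1.png

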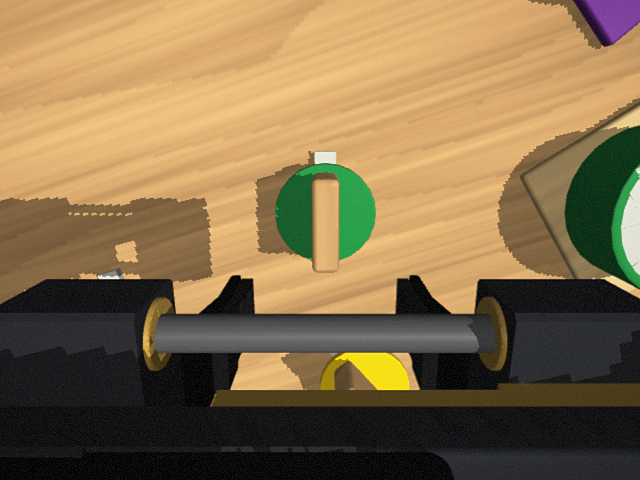

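The wrist view shows the green lid's bar between the jaws, at pixel (325,223), with the yellow lid's disc edge well behind. It puts the centre within 3 mm of the top view's. Descend and grip.

Call:
move_arm([
  {"hand": 60,"x": 0,"y": 0,"z": 0.6,"wx": 0,"wy": 0,"wz": 0},
  {"hand": 60,"x": 0,"y": 0,"z": 0.6,"wx": 0,"wy": 0,"wz": 0},
  {"hand": 60,"x": 0,"y": 0,"z": 0.6,"wx": 0,"wy": 0,"wz": 0},
  {"hand": 60,"x": 0,"y": 0,"z": 0.6,"wx": 0,"wy": 0,"wz": 0},
  {"hand": 60,"x": 0,"y": 0,"z": 0.6,"wx": 0,"wy": 0,"wz": 0},
  {"hand": 60,"x": 0,"y": 0,"z": 0.6,"wx": 0,"wy": 0,"wz": 0},
  {"hand": 60,"x": 0,"y": 0,"z": 0.6,"wx": 0,"wy": 0,"wz": 0},
  {"hand": 60,"x": 0,"y": 0,"z": 0.6,"wx": 0,"wy": 0,"wz": 0},
  {"hand": 60,"x": 0,"y": 0,"z": 0.4,"wx": 0,"wy": 0,"wz": 0},
  {"hand": 60,"x": 0,"y": 0,"z": 0,"wx": 0,"wy": 0,"wz": 0},
  {"hand": 10,"x": 0,"y": 0,"z": 0,"wx": 0,"wy": 0,"wz": 0},
  {"hand": 10,"x": 0,"y": 0,"z": 0,"wx": 0,"wy": 0,"wz": 0},
  {"hand": 10,"x": 0,"y": 0,"z": 0,"wx": 0,"wy": 0,"wz": 0},
  {"hand": 10,"x": 0,"y": 0,"z": 0,"wx": 0,"wy": 0,"wz": 0},
  {"hand": 10,"x": 0,"y": 0,"z": 0,"wx": 0,"wy": 0,"wz": 0},
  {"hand": 10,"x": 0,"y": 0,"z": 0,"wx": 0,"wy": 0,"wz": 0},
  {"hand": 10,"x": 0,"y": 0,"z": 0,"wx": 0,"wy": 0,"wz": 0},
])

```text
time_s: 5.8
position: [0.4377, -0.0942, 0.04]
tcp_rot: [[-0.953, 0.302, 0.0], [0.302, 0.953, 0.0], [-0.0, 0.0, -1.0]]
force: [0.6, 0.7, 2.1]
opening: 0.218
```

```bash
python3 - <<'E'
from h import *
plan([.4374,-.0941,.17],162.35)
E
```

```text
t 5.8 pos [ 0.4377 -0.0942  0.04  ] yaw 162.43 q [-26.5  32.7 114.5   0.   32.8 -99. ] F [0.6 0.7 2.1] open mm 19.0
shift units (tool) [ 1.0e-02  1.0e-03 -5.2e+00] turn rotvec deg [0.01 0.02 0.08]
  shift units in target frame [ 0.012  0.    -5.2  ]
```

Call:
move_arm([
  {"hand": 10,"x": 0,"y": 0,"z": -0.5,"wx": 0,"wy": 0,"wz": 0},
  {"hand": 10,"x": 0,"y": 0,"z": -0.86,"wx": 0,"wy": 0,"wz": 0},
  {"hand": 10,"x": 0,"y": 0,"z": -0.86,"wx": 0,"wy": 0,"wz": 0},
  {"hand": 10,"x": 0,"y": 0,"z": -0.86,"wx": 0,"wy": 0,"wz": 0},
  {"hand": 10,"x": 0,"y": 0,"z": -0.86,"wx": 0,"wy": 0,"wz": 0},
  {"hand": 10,"x": 0,"y": 0,"z": -0.86,"wx": 0,"wy": 0,"wz": 0},
  {"hand": 10,"x": 0,"y": 0,"z": 0,"wx": 0,"wy": 0,"wz": 0},
])

```text
time_s: 6.5
position: [0.4392, -0.095, 0.1618]
tcp_rot: [[-0.953, 0.301, 0.005], [0.301, 0.953, -0.003], [-0.006, -0.001, -1.0]]
force: [1.7, 0.2, -1.7]
opening: 0.221
```

Call:
move_arm([
  {"hand": 10,"x": 0.02,"y": 0.35,"z": 0,"wx": 0,"wy": 0,"wz": 0},
  {"hand": 10,"x": 0.02,"y": 0.7,"z": 0,"wx": 0,"wy": 0,"wz": 0},
  {"hand": 10,"x": 0.02,"y": 0.85,"z": 0,"wx": 0,"wy": 0,"wz": 0},
  {"hand": 10,"x": 0.02,"y": 0.85,"z": 0,"wx": 0,"wy": 0,"wz": 0},
  {"hand": 10,"x": 0.02,"y": 0.85,"z": 0,"wx": 0,"wy": 0,"wz": 0},
  {"hand": 10,"x": 0.02,"y": 0.85,"z": 0,"wx": 0,"wy": 0,"wz": 0},
  {"hand": 10,"x": 0.02,"y": 0.85,"z": 0,"wx": 0,"wy": 0,"wz": 0},
  {"hand": 10,"x": 0.02,"y": 0.85,"z": 0,"wx": 0,"wy": 0,"wz": 0},
  {"hand": 10,"x": 0.02,"y": 0.85,"z": 0,"wx": 0,"wy": 0,"wz": 0},
  {"hand": 10,"x": 0.02,"y": 0.85,"z": 0,"wx": 0,"wy": 0,"wz": 0},
  {"hand": 10,"x": 0.02,"y": 0.85,"z": 0,"wx": 0,"wy": 0,"wz": 0},
  {"hand": 10,"x": 0.02,"y": 0.85,"z": 0,"wx": 0,"wy": 0,"wz": 0},
  {"hand": 10,"x": 0.02,"y": 0.85,"z": 0,"wx": 0,"wy": 0,"wz": 0},
  {"hand": 10,"x": 0.02,"y": 0.45,"z": 0,"wx": 0,"wy": 0,"wz": 0},
  {"hand": 10,"x": 0,"y": 0,"z": 0,"wx": 0,"wy": 0,"wz": -8.4},
  {"hand": 10,"x": 0,"y": 0,"z": 0,"wx": 0,"wy": 0,"wz": -8.4},
  {"hand": 10,"x": 0,"y": 0,"z": 0,"wx": 0,"wy": 0,"wz": -8.4},
  {"hand": 10,"x": 0,"y": 0,"z": 0,"wx": 0,"wy": 0,"wz": -8.4},
  {"hand": 10,"x": 0,"y": 0,"z": 0,"wx": 0,"wy": 0,"wz": 0},
  {"hand": 10,"x": 0,"y": 0,"z": 0,"wx": 0,"wy": 0,"wz": 0},
])

```text
time_s: 8.5
position: [0.5119, 0.1665, 0.1589]
tcp_rot: [[-0.962, -0.273, -0.002], [-0.273, 0.962, -0.0], [0.002, 0.0, -1.0]]
force: [-0.2, 0.3, -1.3]
opening: 0.22
```

```bash
python3 - <<'E'
from w import *
plan([.513,.167,.16],196)
c,T,W=go("w2",(.513,.167),.074)
np.savez("w2.npz",T=T,**c)
c=vision.capture("top"); cv2.imwrite("pics/t2.png",cv2.resize(c["image"][130:310,130:330,::-1],None,fx=3,fy=3)); np.savez("top2.npz",**c)
c=vision.capture("scene"); cv2.imwrite("pics/s2.png",cv2.resize(c["image"][150:350,320:520,::-1],None,fx=3,fy=3)); np.savez("scene2.npz",**c)
E
```

```text
t 8.5 pos [0.5119 0.1665 0.1589] yaw -164.13 q [  6.1  26.   96.4  -0.   57.8 -99.8] F [-0.2  0.3 -1.3] open mm 19.1
shift units (tool) [-0.049  0.009 -0.043] turn rotvec deg [ 0.02 -0.12 -0.13]
  shift units in target frame [-0.049  0.009 -0.043]
n 5130
0.07261326679560143 ((0.49378708004951477, 0.16050350666046143), (0.07943885028362274, 0.11939897388219833), 18.490495681762695) 108.490486
```

View pics/w2.png

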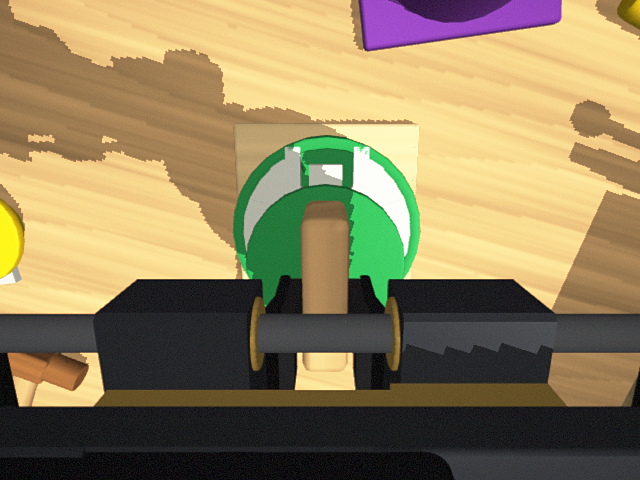

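View pics/s2.png

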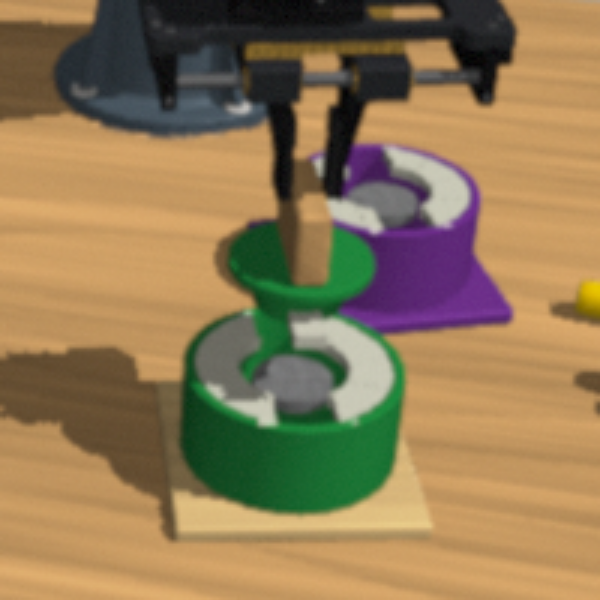

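View pics/t2.png

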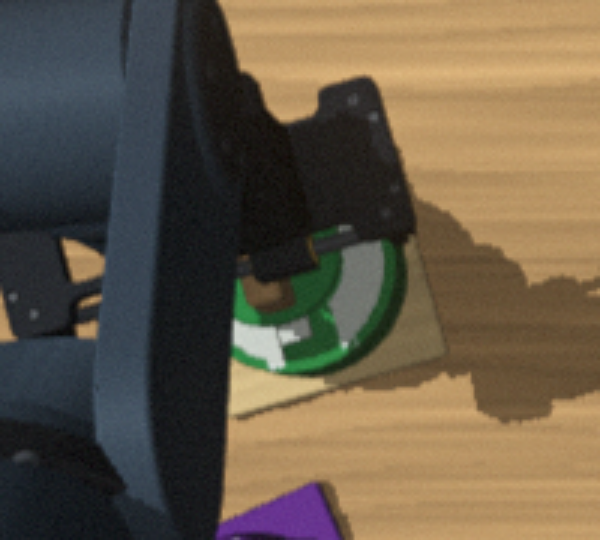

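```bash
python3 - <<'E'
from h import *
from scipy.optimize import least_squares
c=dict(np.load("w2.npz"));T=c["T"];W=world(c,T);im=c["image"];hsv=cv2.cvtColor(im,cv2.COLOR_RGB2HSV)
g=(hsv[...,0]>55)&(hsv[...,0]<90)&(hsv[...,1]>120)
white=(hsv[...,1]<60)&(hsv[...,2]>110)
z=W[...,2]; reg=np.zeros((480,640),bool);reg[120:278,225:425]=1
def fit(Q,r):
    f=lambda p:np.hypot(Q[:,0]-p[0],Q[:,1]-p[1])-r
    s=least_squares(f,Q.mean(0)-[0,0],loss="soft_l1",f_scale=.001);return s.x,np.sqrt(np.mean(s.fun**2))
# pot outer: topmost green/white pixel per column
m=reg&(g|white)&(abs(z-.074)<.006)
top=[];
for u in range(250,405):
    v=np.nonzero(m[:,u])[0]
    if len(v):top.append((u,v[0]))
print("pot outer r=.066",fit(ray(c,top,.074,T)[:,:2],.066))
d=reg&g&(abs(z-.149)<.006); print("disc z",np.median(z[d]),d.sum())
top=[]
for u in list(range(255,298))+list(range(355,400)):
    v=np.nonzero(d[:,u])[0]
    if len(v):top.append((u,v[0]))
print("disc r=.042",fit(ray(c,top,.149,T)[:,:2],.042))
l=reg&white&(z>.115)&(z<.14);v,u=np.nonzero(l);print("lug n",l.sum(),np.median(z[l]))
P=ray(c,np.c_[u,v],.127,T)[:,:2];print("lug mean",P.mean(0)); TI=np.linalg.inv(T)
w=reg&white&(abs(z-.074)<.005);v,u=np.nonzero(w);P=ray(c,np.c_[u,v],.074,T)[:,:2].astype(np.float32)
# slot edges: angles about pot centre at r 45-58
pc=fit(ray(c,[(0,0)],.074,T)[:,:2],.066)
np.save("rimpts.npy",P)
E
python3 - <<'E'
import numpy as np
E
```

```text
pot outer r=.066 (array([0.51295347, 0.16900189]), np.float64(0.00036454292910726685))
disc z 0.14795450448906033 8342
disc r=.042 (array([0.51109464, 0.16745028]), np.float64(0.0003496287175649664))
lug n 686 0.12601608031948297
lug mean [0.46720775 0.15511473]
```

Wrist measurement: the lid's axis is about 2 mm off the pot's, and the lug direction is 195.7°, against 196° for the slots. I correct the offset and lower into the slots.

Call:
move_arm([
  {"hand": 10,"x": -0.09,"y": 0.04,"z": 0.3,"wx": 0,"wy": 0,"wz": 0},
  {"hand": 10,"x": 0,"y": 0,"z": 0.3,"wx": 0,"wy": 0,"wz": 0},
  {"hand": 10,"x": 0,"y": 0,"z": 0.3,"wx": 0,"wy": 0,"wz": 0},
  {"hand": 10,"x": 0,"y": 0,"z": 0.3,"wx": 0,"wy": 0,"wz": 0},
  {"hand": 10,"x": 0,"y": 0,"z": 0.3,"wx": 0,"wy": 0,"wz": 0},
  {"hand": 10,"x": 0,"y": 0,"z": 0.2,"wx": 0,"wy": 0,"wz": 0},
  {"hand": 10,"x": 0,"y": 0,"z": 0.2,"wx": 0,"wy": 0,"wz": 0},
  {"hand": 10,"x": 0,"y": 0,"z": 0.14,"wx": 0,"wy": 0,"wz": 0},
  {"hand": 10,"x": 0,"y": 0,"z": 0,"wx": 0,"wy": 0,"wz": 0},
  {"hand": 10,"x": 0,"y": 0,"z": 0,"wx": 0,"wy": 0,"wz": 0},
])

```text
time_s: 9.65
position: [0.5147, 0.1681, 0.109]
tcp_rot: [[-0.961, -0.276, 0.0], [-0.276, 0.961, 0.0], [-0.0, -0.0, -1.0]]
force: [0.5, -0.4, -1.6]
opening: 0.22
```

```bash
python3 - <<'E'
from w import *
plan([.5138,.1681,.094],196)
c,T,W=go("w3",(.513,.167),.121)
c=vision.capture("scene"); cv2.imwrite("pics/s3.png",cv2.resize(c["image"][200:340,340:500,::-1],None,fx=4,fy=4))
E
```

```text
t 9.65 pos [0.5147 0.1681 0.109 ] yaw -163.96 q [  6.3  30.3  98.6   0.   51.1 -99.8] F [ 0.5 -0.4 -1.6] open mm 19.1
shift units (tool) [0.035 0.01  0.598] turn rotvec deg [-0.    0.01  0.04]
  shift units in target frame [0.035 0.01  0.598]
n 277
0.12170586141624981 ((0.48135071992874146, 0.15957744419574738), (0.006381919141858816, 0.020239198580384254), 16.027524948120117) 106.02761
```

View pics/s3.png

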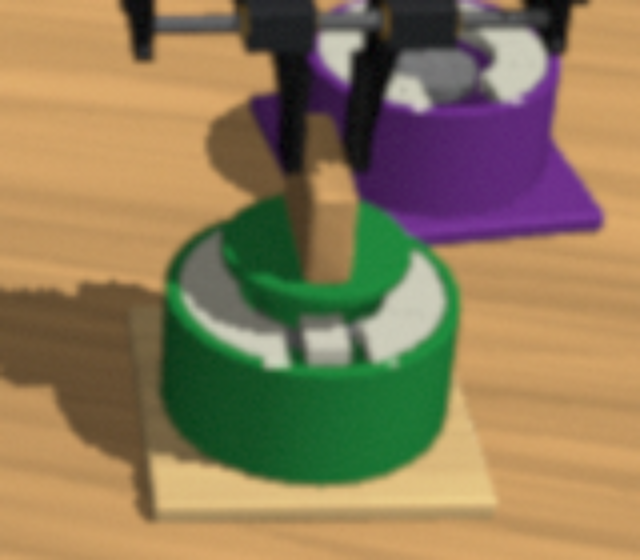

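The lug sits centred in the near slot, at crop (328,338), with no contact force. Now I press down.

Call:
move_arm([
  {"hand": 10,"x": 0.02,"y": 0,"z": 0.15,"wx": 0,"wy": 0,"wz": 0},
  {"hand": 10,"x": 0,"y": 0,"z": 0.15,"wx": 0,"wy": 0,"wz": 0},
  {"hand": 10,"x": 0,"y": 0,"z": 0.15,"wx": 0,"wy": 0,"wz": 0},
  {"hand": 10,"x": 0,"y": 0,"z": 0.15,"wx": 0,"wy": 0,"wz": 0},
  {"hand": 10,"x": 0,"y": 0,"z": 0,"wx": 0,"wy": 0,"wz": 0},
  {"hand": 10,"x": 0,"y": 0,"z": 0,"wx": 0,"wy": 0,"wz": 0},
])

```text
time_s: 10.35
position: [0.5145, 0.1681, 0.0941]
tcp_rot: [[-0.961, -0.276, 0.001], [-0.276, 0.961, 0.0], [-0.001, -0.0, -1.0]]
force: [-0.6, 1.4, 3.1]
opening: 0.222
```

```bash
python3 - <<'E'
from w import *
plan([.5138,.1681,.094],196)
from rig import bot; print(bot.read_state()["moment"])
c,T,W=go("w4",(.48,.16),.107+.023)
c=vision.capture("scene"); cv2.imwrite("pics/s4.png",cv2.resize(c["image"][200:340,340:500,::-1],None,fx=4,fy=4))
E
```

```text
t 10.35 pos [0.5145 0.1681 0.0941] yaw -163.96 q [  6.3  31.6  99.3   0.   49.  -99.8] F [-0.6  1.4  3.1] open mm 19.3
shift units (tool) [0.027 0.009 0.003] turn rotvec deg [-0.    0.05  0.04]
  shift units in target frame [0.027 0.009 0.003]
[ 0.2888539  -0.19085967  0.0499889 ]
n 5328
0.12889572620861078 ((0.5075473785400391, 0.16664741933345795), (0.03671158105134964, 0.06151570752263069), 86.18521881103516) 176.18521
```

View pics/s4.png

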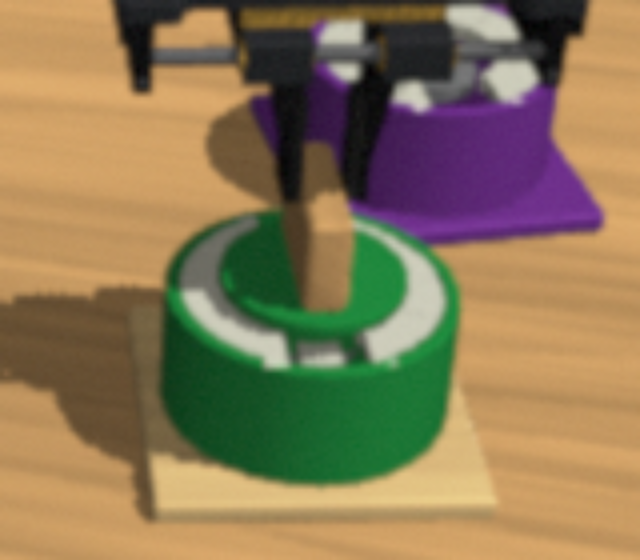

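The lug is down in the slot, below the rim's top, and the force has risen about 5 N, which fits the spring. Now I twist clockwise, watching the force.

Call:
move_arm([
  {"hand": 10,"x": 0,"y": 0,"z": 0,"wx": 0,"wy": 0,"wz": 6},
  {"hand": 10,"x": 0,"y": 0,"z": 0,"wx": 0,"wy": 0,"wz": 6},
  {"hand": 10,"x": 0,"y": 0,"z": 0,"wx": 0,"wy": 0,"wz": 6},
  {"hand": 10,"x": 0,"y": 0,"z": 0,"wx": 0,"wy": 0,"wz": 6},
  {"hand": 10,"x": 0,"y": 0,"z": 0,"wx": 0,"wy": 0,"wz": 6},
  {"hand": 10,"x": 0,"y": 0,"z": 0,"wx": 0,"wy": 0,"wz": 0},
])

```text
time_s: 11.05
position: [0.5142, 0.1677, 0.0941]
tcp_rot: [[-0.971, 0.241, 0.0], [0.241, 0.971, -0.0], [-0.0, -0.0, -1.0]]
force: [-0.9, 0.2, 3.1]
opening: 0.219
```

```bash
python3 - <<'E'
from w import *
plan([.5138,.1681,.094],106)
print(bot.read_state()["moment"])
c,T,W=go("w5",(.48,.16),.107+.023)
E
```

```text
t 11.05 pos [0.5142 0.1677 0.0941] yaw 166.06 q [  6.2  31.6  99.3  -0.   49.1 -69.8] F [-0.9  0.2  3.1] open mm 19.1
shift units (tool) [0.019 0.012 0.002] turn rotvec deg [-1.000e-02  3.000e-02  6.006e+01]
  shift units in target frame [ 0.02  -0.011  0.002]
[-0.01697747 -0.15305651 -0.00636372]
n 5538
0.12886665579474194 ((0.5079647898674011, 0.17050480842590332), (0.06391770392656326, 0.03733387589454651), 1.5624728202819824) 1.5624744
```

View pics/w5.png

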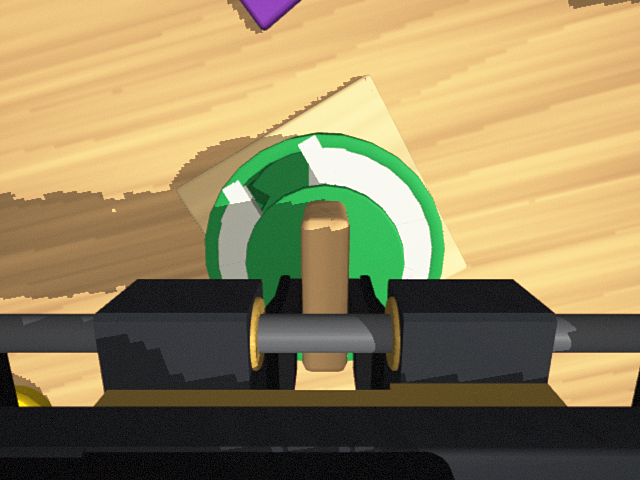

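The slot at (280,180) is now empty: the lug has passed under the rim, and there is no torque. I continue for another 60°.

Call:
move_arm([
  {"hand": 10,"x": 0,"y": 0,"z": 0,"wx": 0,"wy": 0,"wz": 6},
  {"hand": 10,"x": 0,"y": 0,"z": 0,"wx": 0,"wy": 0,"wz": 6},
  {"hand": 10,"x": 0,"y": 0,"z": 0,"wx": 0,"wy": 0,"wz": 6},
  {"hand": 10,"x": 0,"y": 0,"z": 0,"wx": 0,"wy": 0,"wz": 6},
  {"hand": 10,"x": 0,"y": 0,"z": 0,"wx": 0,"wy": 0,"wz": 6},
  {"hand": 10,"x": 0,"y": 0,"z": 0,"wx": 0,"wy": 0,"wz": 6},
  {"hand": 10,"x": 0,"y": 0,"z": 0,"wx": 0,"wy": 0,"wz": 6},
  {"hand": 10,"x": 0,"y": 0,"z": 0,"wx": 0,"wy": 0,"wz": 6},
  {"hand": 10,"x": 0,"y": 0,"z": 0,"wx": 0,"wy": 0,"wz": 6},
  {"hand": 10,"x": 0,"y": 0,"z": 0,"wx": 0,"wy": 0,"wz": 6},
  {"hand": 10,"x": 0,"y": 0,"z": 0,"wx": 0,"wy": 0,"wz": 0},
  {"hand": 10,"x": 0,"y": 0,"z": 0,"wx": 0,"wy": 0,"wz": 0},
])

```text
time_s: 12.3
position: [0.5141, 0.1679, 0.0939]
tcp_rot: [[-0.28, 0.96, -0.0], [0.96, 0.28, -0.0], [-0.0, -0.0, -1.0]]
force: [0.4, -0.4, 3.7]
opening: 0.221
```

```bash
python3 - <<'E'
from w import *
plan([.5138,.1681,.094],106)
print(bot.read_state()["moment"])
c,T,W=go("w6",(.48,.16),.107+.023)
c=vision.capture("scene"); cv2.imwrite("pics/s6.png",cv2.resize(c["image"][200:340,340:500,::-1],None,fx=4,fy=4))
E
```

```text
t 12.3 pos [0.5141 0.1679 0.0939] yaw 106.23 q [  6.2  31.6  99.3  -0.   49.1 -10. ] F [ 0.4 -0.4  3.7] open mm 19.2
shift units (tool) [ 0.012 -0.008 -0.004] turn rotvec deg [-0.    0.01  0.23]
  shift units in target frame [ 0.012 -0.008 -0.004]
[-0.05627414 -0.06210687 -0.05043044]
n 6004
0.12865552742909395 ((0.5138975381851196, 0.1722150444984436), (0.03697182238101959, 0.06934881955385208), 31.116302490234375) 121.11632
```

View pics/s6.png

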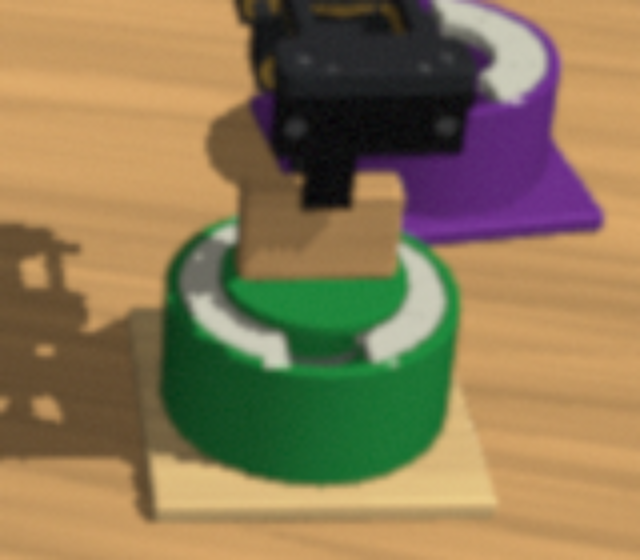

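The bar has turned 90° and the near slot is empty. Release and retreat.

Call:
move_arm([
  {"hand": 55,"x": 0,"y": 0,"z": 0,"wx": 0,"wy": 0,"wz": 0},
  {"hand": 55,"x": 0,"y": 0,"z": 0,"wx": 0,"wy": 0,"wz": 0},
  {"hand": 55,"x": 0,"y": 0,"z": 0,"wx": 0,"wy": 0,"wz": 0},
  {"hand": 55,"x": 0,"y": 0,"z": 0,"wx": 0,"wy": 0,"wz": 0},
  {"hand": 55,"x": 0,"y": 0,"z": 0,"wx": 0,"wy": 0,"wz": 0},
  {"hand": 55,"x": 0,"y": 0,"z": -0.4,"wx": 0,"wy": 0,"wz": 0},
  {"hand": 55,"x": 0,"y": 0,"z": -0.8,"wx": 0,"wy": 0,"wz": 0},
  {"hand": 55,"x": 0,"y": 0,"z": -0.8,"wx": 0,"wy": 0,"wz": 0},
  {"hand": 55,"x": 0,"y": 0,"z": -0.8,"wx": 0,"wy": 0,"wz": 0},
  {"hand": 55,"x": 0,"y": 0,"z": -0.8,"wx": 0,"wy": 0,"wz": 0},
  {"hand": 55,"x": 0,"y": 0,"z": -0.8,"wx": 0,"wy": 0,"wz": 0},
  {"hand": 55,"x": 0,"y": 0,"z": 0,"wx": 0,"wy": 0,"wz": 0},
  {"hand": 55,"x": 0,"y": 0,"z": 0,"wx": 0,"wy": 0,"wz": 0},
  {"hand": 55,"x": 0,"y": 0,"z": 0,"wx": 0,"wy": 0,"wz": 0},
])

```text
time_s: 13.8
position: [0.5132, 0.1678, 0.2029]
tcp_rot: [[-0.276, 0.961, -0.002], [0.961, 0.276, -0.0], [0.0, -0.002, -1.0]]
force: [0.9, -0.1, -0.6]
opening: 0.633
```

```bash
python3 - <<'E'
from w import *
plan([.5138,.1681,.094],106)
c,T,W=go("w7",(.513,.168),.134)
c=vision.capture("scene"); cv2.imwrite("pics/s7.png",c["image"][:,:,::-1])
W=world(c)
for n,(u0,u1,v0,v1) in(("yellow",(225,285,260,330)),("red",(160,215,215,275))):
    P=W[v0:v1,u0:u1].reshape(-1,3);t=P[(P[:,2]>.071)&(P[:,2]<.09)];print(n,t.mean(0))
P=W[200:330,360:480].reshape(-1,3);t=P[(P[:,2]>.125)&(P[:,2]<.145)&(np.hypot(P[:,0]-.513,P[:,1]-.168)<.05)];print("bar top z pct",np.percentile(t[:,2],[50,90,99]))
d=P[(abs(P[:,2]-.088)<.006)&(np.hypot(P[:,0]-.513,P[:,1]-.168)<.041)];print("disc z",np.median(d[:,2]))
E
```

```text
t 13.8 pos [0.5132 0.1678 0.2029] yaw 106.05 q [ 6.2 22.8 93.4 -0.  63.9 -9.8] F [ 0.9 -0.1 -0.6] open mm 55.1
shift units (tool) [2.000e-03 3.700e-02 4.357e+00] turn rotvec deg [-0.12 -0.02  0.05]
  shift units in target frame [3.000e-03 2.800e-02 4.357e+00]
n 2951
0.13180012187891038 ((0.5128202438354492, 0.1710873395204544), (0.019470369443297386, 0.06789583712816238), 16.369949340820312) 106.36991
yellow [ 0.60851886 -0.10659224  0.07465497]
red [ 0.48478633 -0.3001393   0.0744558 ]
bar top z pct [0.1313222  0.13346393 0.13442679]
disc z 0.08662743582544019
```

View pics/s7.png

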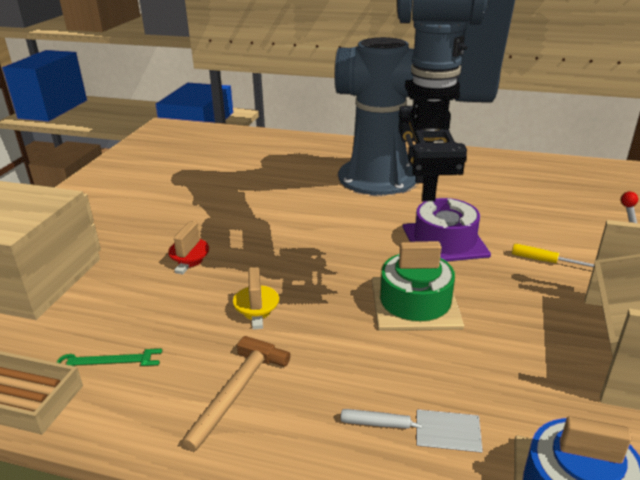

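View pics/w7.png

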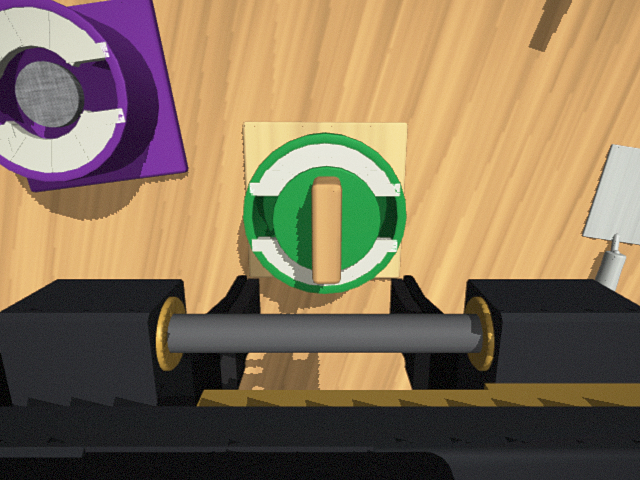

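The lid is locked. Its bar top measures 132 to 134 mm, so the bar centre is at about 109 to 111 mm. It is turned 90° from the slots, both slots at (262,217) and (388,217) are empty, and the yellow and red lids have not moved.

```bash
python3 -c "
from rig import order
print(order.hand_in())"
```

```text
the job is handed in; nothing more can be done
None
```

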